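# Fetch the orange-capped bottle from the carousel and load the shaker

### The arm

A 6-joint arm with a two-finger parallel gripper is mounted at the origin on the work surface. World frame = base frame: x ahead of the robot, y to its left, z up, the work surface at z = 0. Lengths are in m, angles in rad, forces in N, time in s.
With the tool pointing down it reaches from about 0.275 to 0.85 m from the base axis. Payload 19 kg.
Tool frame: the origin (TCP) lies midway between the tips of the shut fingers; the grasp point (between the pads) lies 19 mm behind it (pinch_z is the distance from the TCP to the grasp point, in m); z points along the fingers, x is the direction in which the jaws open and shut, and the axes are right-handed (so a half turn about z gives the same grasp; the last joint's range is limited). The gripper opens to 85 mm and grips with 20 to 120 N. Pads are 22 mm wide; open, the fingers measure 114 mm over their backs; the gripper's body (76 mm by 85 mm) begins 54 mm behind the grasp point. The pads swing forward as they close: fully open they stand 13 mm farther back than shut.
Start: joints at [1.155, 0.15, 1.437, -0, 1.554, -0.134], TCP at [0.16, 0.552, 0.231] pointing down, gripper open.
Joint ranges: [-2.8, 2.8], [-0.68, 2.1], [0.12, 2.68], [-1.39, 4.53], [0.16, 2.79], [-2.81, 2.81]. Speed limits (rad/s): [1.89, 1.89, 2.22, 3.01, 3.01, 3.01].

### API

Orientations are given as [roll, pitch, yaw] about the fixed x, y, z axes, in that order (R = Rz(yaw) Ry(pitch) Rx(roll)).
In Python, from bench import observe, get_image, hand_in, regions_of, spot_point, pinch_z gives the robot as it stands.
- The arm moves only by the shell command python3 -m creep 'ROWS' [FORCE]. ROWS is JSON, a list of rows, each a list of 7 numbers: the opening, from 0 (shut) to 1 (fully open), then the shift along the tool's x, y, z in m, then the turn, a rotation vector about the tool's x, y, z in degrees. In form: [[gripper, tx, ty, tz, wx, wy, wz], ...]. A call has 1 to 10 rows; each row is the pose to reach, as a shift and turn from the pose commanded when the call began, along the tool's axes at that moment; what a row does not reach only later rows make up. A row lasts 1/8 s, in which the tool goes at most 62.5 mm and 10.7 degrees, less where a joint would pass 70% of its speed; a pose out of reach is approached as far as the arm can. A call with a gripper value outside its range is refused whole. The fingers move at their own pace and stop on an object; FORCE is the grip in N (left out, the last holds). Time passes only in rows, so rows that repeat a pose let the fingers close. It gives the time, the measured TCP pose, the force and the opening at its end, in the units of the state.
- observe(): the state, without advancing time (a new reading comes with each control period).
- get_image(name): name is "side" or "top" or "wrist"; returns a dict with "color" (384x512x3 uint8, red, green, blue), "fx", "fy", "cx", "cy" (pixels), "R" (3x3) and "t" (3): a world point X has camera coordinates R X + t; the wrist camera has in their place "mount" (4x4, takes a point from camera to tool coordinates, whose origin is the TCP and whose axes are the tool frame's). Camera axes: x right, y down, z forward; pixel columns grow to the right and rows downward; lengths in m; the calibration is good to about 2 mm. The wrist camera is an equidistant fisheye: a pixel r from the principal point sees the ray r / f radians off the axis. A picture is of the moment at which its call begins: read the wrist's pose just before it. There is no depth.
- hand_in(): hands the job in, once; it reports no verdict.
Trained networks look in the newest picture that a camera, given by its name, has taken for a name from the list of things; names that differ only in an ending like _2 or _b are one class to them, and where a whole thing is asked for, a point or a joint stands for the part that bears it (a point fixed in the world has none). Each returns a list of dicts, best first, with "score" (0 to 1); they miss things now and then, are a little off and sometimes report something else, mostly with a low value. They report only what shows in the picture. A call takes as long as a camera call.
- regions_of(camera, name): "mask" (384x512 bool, what is visible of it) and "rect" ([left, top, width, height] in pixels, round what is visible of it).
- spot_point(camera, name): "xy" ([column, row] in pixels: a listed point, or the origin of a listed thing).
The state is a dict: "clock": time; "joint_positions": joint angles; "joint_vel": joint speeds; "joint_torque": joint torques, N m; "eef_pos": TCP position; "orientation": TCP orientation; "force": force on the tool from outside, world axes, zero at the start; "moment": the same for the moment, N m; "grip_width": finger opening in m.
Only numpy, scipy, OpenCV 4.12 (cv2) and the standard library are available. Lean on these libraries where they do the work, as an engineer would, in place of code of your own. Each camera call takes 0.05 s, during which the arm holds its last target.

### The job

Turn the bottle carousel (it has a black knob in the middle) until the orange-capped bottle stands in the middle of the gap of the wire guard, then lift that bottle straight out through the gap. Set it down (do not drop it) upright in the empty clamp on the orbital shaker, and let go. Leave every other bottle standing in its place.

Things in the scene. Friction and masses are not known exactly. Their poses are not given: they have to be found in the camera images.
- knob (a point): Grip point of the black round knob on the carousel's vertical axis, 199 mm above the table; knob 44 mm across, 42 mm high (top at 217 mm). The carousel is a 244 mm aluminium disc with 5 grey cup pockets 72 degrees apart at 90 mm radius, one empty. It turns either way (12 rad each way), light friction (0.06 N m), no detents, stays where left. z up.
- gap (a point): Middle of the gap in the fixed wire guard, 90 mm from the carousel's axis on the robot's side, 48 mm above the table (pocket floor); its -x points outward. The guard is a 6 mm wire ring of 90 mm radius, 190 mm above the table (about 20 mm over the caps), on thin posts 131 mm from the axis; it is open 0.8 rad (46 degrees) either side of this point. Under the wire a bottle cannot come out.
- carousel: The turning part of the carousel (disc, pockets and knob). Origin on its vertical axis, at the underside of the disc, 36 mm above the table; z up. Its -x axis points to the pocket that holds the orange-capped bottle.
- bottle_orange: The wanted bottle: pale grey plastic, 44 mm across and 78 mm high with a paper band, short neck, orange screw cap 40 mm across from 89 to 120 mm above its foot; 0.12 to 0.24 kg. Origin at the centre of its foot, z up. It stands loosely in a pocket 48 mm wide inside, whose rim is 45 mm above the pocket floor.
- clamp_free: The empty clamp on the shaker: a ring of 6 upright steel prongs with white tips, 56 mm clear inside, 48 mm high, on a base disc. Origin at its underside centre, 90 mm above the table; a bottle's foot rests 3 mm above the origin. z up. The shaker is an ivory 250 mm square box with a dark platform carrying three such clamps 111 mm apart, two of them filled.
- shaking_b: Bottle of the same size with a blue cap, standing in another clamp of the shaker; origin at the centre of its foot. Leave it there.
- shaking_c: Bottle of the same size with a white cap, standing in another clamp of the shaker; origin at the centre of its foot. Leave it there.
- bottle_blue: Bottle of the same size with a blue cap in a carousel pocket; origin at the centre of its foot. It stays in its pocket.
- bottle_white: Bottle of the same size with a white cap in a carousel pocket; origin at the centre of its foot. It stays in its pocket.
- bottle_green: Bottle of the same size with a green cap in a carousel pocket; origin at the centre of its foot. It stays in its pocket.

How it is judged:
On the way, in this order (a step that is already met when the one before it is completed fails the run):
1. the orange-capped bottle, still in its pocket, stands in the gap of the guard (within 20 mm of its middle) and the carousel is still (horizontal distance between bottle_orange and gap below 0.02 m and height (world z) of bottle_orange below 0.06 m and angular speed of carousel below 0.1 rad/s), for 0.2 s.
2. the fingers lift the bottle out of the carousel through the gap, its foot 50 mm above the pocket floor, still within 40 mm of the gap's middle (height (world z) of bottle_orange above 0.098 m and horizontal distance between bottle_orange and gap below 0.04 m and contact force between the fingers and bottle_orange above 0.5 N).
3. the bottle is lowered, still held, into the empty clamp until its foot is within 12 mm of the clamp's base disc (horizontal distance between bottle_orange and clamp_free below 0.015 m and z of bottle_orange in the frame of clamp_free below 0.015 m and contact force between the fingers and bottle_orange above 0.5 N), for 0.05 s.
At the end, for the whole second after the job is handed in: The orange-capped bottle stands released, at rest and upright (0.12 rad) in the clamp that was empty, within 15 mm of its centre, its foot down (origin under 8 mm above the clamp's). Other carousel bottles stand upright (0.2 rad) in their pockets; shaker bottles within 20 mm of their start (horizontal distance between bottle_orange and clamp_free below 0.015 m and z of bottle_orange in the frame of clamp_free below 0.008 m and angle between bottle_orange's own z axis and vertical below 0.12 rad and linear speed of bottle_orange below 0.02 m/s and angle between each of bottle_blue, bottle_white, bottle_green's own z axis and vertical below 0.2 rad and distance of each of shaking_b, shaking_c from where it was at the start of the episode below 0.02 m and height (world z) of each of bottle_blue, bottle_white, bottle_green below 0.06 m); the robot touches nothing.
It fails at once if another carousel bottle leaves its pocket (raised by 25 mm) or tips over (0.35 rad) (height (world z) of any of bottle_blue, bottle_white, bottle_green above 0.075 m or angle between any of bottle_blue, bottle_white, bottle_green's own z axis and vertical above 0.35 rad).
It fails at once if a bottle already on the shaker is displaced by 25 mm (distance of any of shaking_b, shaking_c from where it was at the start of the episode above 0.025 m).
It also fails if it takes over 54 s, if anything falls off the work surface, if the arm or the gripper's body presses on something with over 40 N, if the wrist force passes 120 N, or if a joint passes its speed limit or range.

## Working session

There is one attempt and no reset: what is moved stays moved. The work goes in short steps, Python scripts to look and compute and a shell command to move; the robot and the scene stay as the last step left them, time stands still between calls to the robot, and variables do not carry over. Pictures are saved under pics/ and viewed, and the job is handed in when it is done.

```bash
mkdir -p pics; ls
cat > h.py <<'E'
import numpy as np,cv2
from bench import *
from scipy.spatial.transform import Rotation as Ro
def save(n,f):
    im=get_image(n); cv2.imwrite('pics/'+f,im['color'][:,:,::-1]); return im
def ray(im,px):
    d=np.array([(px[0]-im['cx'])/im['fx'],(px[1]-im['cy'])/im['fy'],1.]); R=np.array(im['R']);t=np.array(im['t'])
    return -R.T@t, R.T@d
def atz(im,px,z):
    o,d=ray(im,px); return o+d*(z-o[2])/d[2]
def proj(im,X):
    c=np.array(im['R'])@np.array(X)+im['t']; return [im['fx']*c[0]/c[2]+im['cx'],im['fy']*c[1]/c[2]+im['cy']]
E
python3 - <<'E'
from h import *
for n in ['top','side']:
    im=save(n,n+'0.png')
    print(n,-np.array(im['R']).T@im['t'])
    for k in ['knob','gap','carousel','bottle_orange','clamp_free','shaking_b','shaking_c','bottle_green']:
        for s in spot_point(n,k)[:2]: print(k,np.round(s['xy'],1),round(s['score'],2))
o=observe();print(o['clock'],o['eef_pos'],o['orientation'],o['grip_width'])
save('wrist','w0.png');print(pinch_z)
E
```

```text
pics
top [0.38511232 0.01356473 1.14340371]
knob [146.7 151.6] 0.63
gap [160.3 206.9] 0.74
carousel [162.4 171.3] 0.97
bottle_orange [125.9 174.1] 0.61
clamp_free [391.3 170.4] 0.65
clamp_free [125.6 174.6] 0.61
shaking_b [376.6 214.3] 0.94
shaking_b [342.5 179. ] 0.76
shaking_c [376.6 214.3] 0.94
shaking_c [342.5 179. ] 0.76
bottle_green [190.7 142.9] 0.96
bottle_green [158.4 205.2] 0.3
side [ 0.07452386 -0.64163863  0.80728971]
knob [220.7 135.7] 0.77
knob [306. 281.] 0.46
gap [194.2 191.1] 0.8
gap [224.9 182.1] 0.56
carousel [220.2 182.5] 0.81
bottle_orange [203.1 165.3] 0.75
shaking_b [302.  281.6] 0.86
shaking_b [312.7 247.5] 0.74
shaking_c [302.  281.6] 0.86
shaking_c [312.7 247.5] 0.74
bottle_green [250.9 179.5] 0.74
0.9 [0.15987958 0.55228321 0.23125559] [-3.14157638e+00  1.22199482e-04  1.28903988e+00] 0.0854597824504688
0.0187
```

View pics/top0.png

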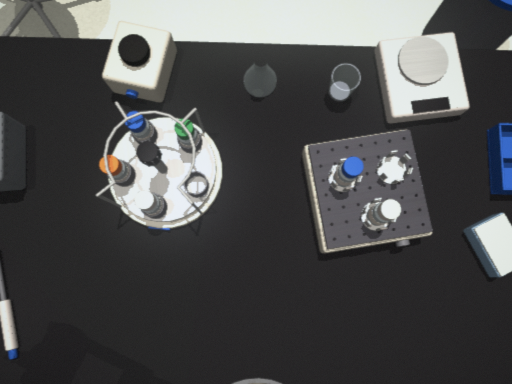

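View pics/side0.png

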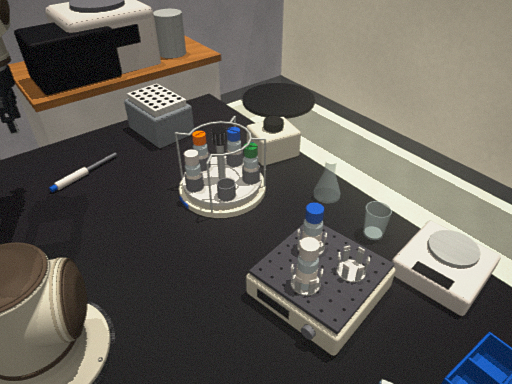

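View pics/w0.png

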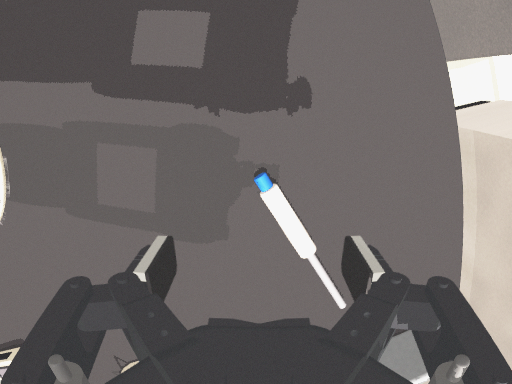

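The top view shows the carousel with its knob at (149,152), the orange cap at (110,164), and the free clamp at (393,170) on the shaker. I'll measure these now.

Run:
```python
from h import *
T=get_image('top');S=get_image('side')
cv2.imwrite('pics/topz.png',cv2.resize(T['color'][90:240,80:240,::-1],None,fx=5,fy=5,interpolation=cv2.INTER_CUBIC)[:,:800][:600])
cv2.imwrite('pics/topc.png',cv2.resize(T['color'][120:260,290:440,::-1],None,fx=4,fy=4,interpolation=cv2.INTER_CUBIC))
cv2.imwrite('pics/sidez.png',cv2.resize(S['color'][110:225,160:290,::-1],None,fx=5,fy=5,interpolation=cv2.INTER_CUBIC))
def tri(a,b):
    o1,d1=ray(T,a);o2,d2=ray(S,b)
    d1/=np.linalg.norm(d1);d2/=np.linalg.norm(d2)
    s,t=np.linalg.lstsq(np.c_[d1,-d2],o2-o1,rcond=None)[0]
    return (o1+s*d1+o2+t*d2)/2,np.linalg.norm(o1+s*d1-o2-t*d2)
print('knob',atz(T,(146.7,151.6),.199),atz(S,(220.7,135.7),.199))
print('car',atz(T,(162.4,171.3),.036),atz(S,(220.2,182.5),.036))
print('gap',atz(T,(160.3,206.9),.048),atz(S,(194.2,191.1),.048))
print('or',atz(T,(125.9,174.1),.048),atz(S,(203.1,165.3),.048))
print('orcap',atz(T,(110,164),.168))
print('clamp',atz(T,(391.3,170.4),.090))
for n,im in (('top',T),('side',S)):
  get_image(n)
  for k in ['clamp_free','shaking_b','shaking_c','carousel']:
    for r in regions_of(n,k)[:3]: print(n,k,r['rect'],round(r['score'],2))
```

```text
knob [0.61459927 0.23708051 0.199     ] [0.61191571 0.22379221 0.199     ]
car [0.60798599 0.23603471 0.036     ] [0.60027033 0.22567722 0.036     ]
gap [0.52263935 0.23348448 0.048     ] [0.50819308 0.22443161 0.048     ]
or [0.59669564 0.31717703 0.048     ] [0.59920435 0.32126891 0.048     ]
orcap [0.59381108 0.31807992 0.168     ]
clamp [ 0.61311095 -0.28517873  0.09      ]
top clamp_free [377.9, 150.9, 35.9, 33.4] 0.7
top shaking_b [334.6, 154.5, 30.7, 31.5] 0.91
top shaking_b [367.2, 201.2, 33.0, 25.6] 0.71
top shaking_b [101.9, 151.9, 29.7, 30.6] 0.58
top shaking_c [334.6, 154.5, 30.7, 31.5] 0.91
top shaking_c [367.2, 201.2, 33.0, 25.6] 0.71
top shaking_c [101.9, 151.9, 29.7, 30.6] 0.58
top carousel [113.5, 118.2, 103.7, 101.6] 0.93
side clamp_free [336.5, 245.3, 35.8, 36.9] 0.88
side clamp_free [224.5, 127.8, 19.4, 25.4] 0.67
side shaking_b [294.4, 237.1, 24.0, 50.5] 0.87
side shaking_b [305.1, 205.2, 16.1, 35.1] 0.57
side shaking_c [294.4, 237.1, 24.0, 50.5] 0.87
side shaking_c [305.1, 205.2, 16.1, 35.1] 0.57
side carousel [182.6, 125.1, 78.1, 83.6] 0.84
```

```bash
echo
```

```text
(no output)
```

View pics/topz.png

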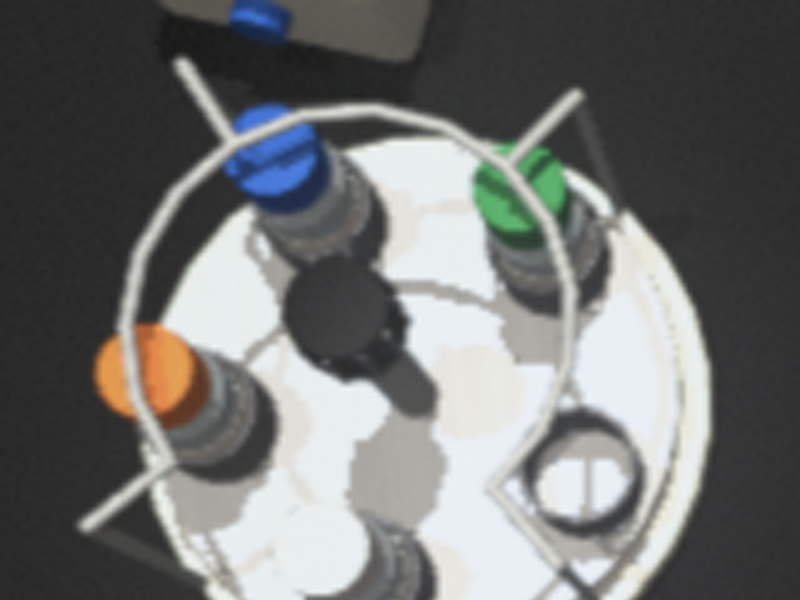

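View pics/sidez.png

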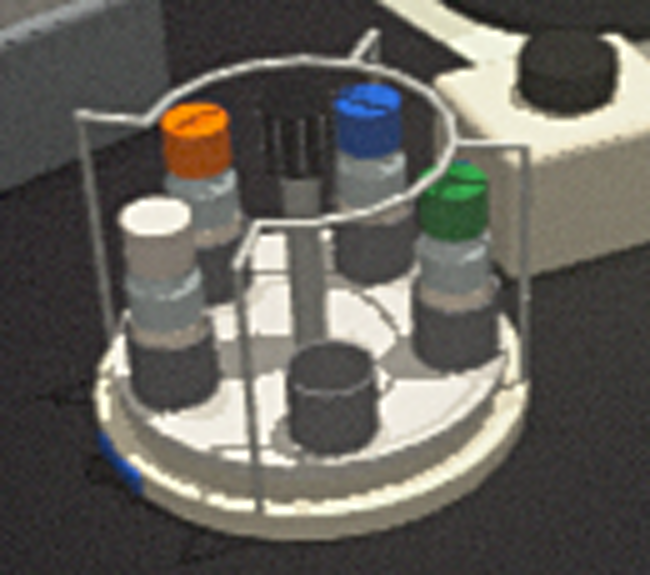

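View pics/topc.png

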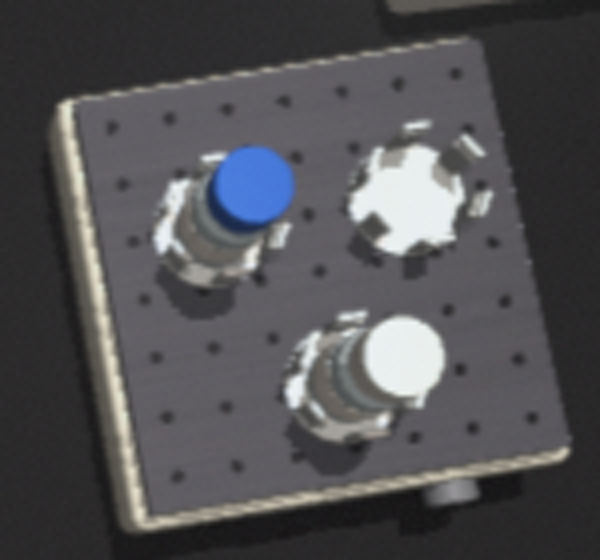

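Run:
```python
from h import *
T=get_image('top');S=get_image('side')
from scipy.optimize import least_squares
names=['or','bl','gr','wh']
tp=[(109,164),(134,119.6),(183.6,127.4),(144.4,199.4)]
off=np.radians([0,-72,-144,72])
P=[atz(T,p,.168) for p in tp]
for n,p in zip(names,P):print(n,p)
# side cap tops: zoom/5+(160,110)
sp=[(198,122),(370,102),(455,180),(157,217)]
Q=[atz(S,(a/5+160,b/5+110),.168) for a,b in sp]
for n,p in zip(names,Q):print(n,p)
for W in (P,Q):
  f=lambda v:np.concatenate([[v[0]+.09*np.cos(v[2]+o)-p[0],v[1]+.09*np.sin(v[2]+o)-p[1]] for o,p in zip(off,W)])
  r=least_squares(f,[.61,.235,1.7]);print(r.x[:2],np.degrees(r.x[2]),np.round(r.fun*1e3,1))
  c=r.x
print('knob',atz(T,(147.4,150.4),.217),atz(S,(220,132),.217))
# ring fit
rp=[(130,300),(140,245),(180,185),(240,135),(305,112),(375,106),(440,120),(510,165),(548,220),(572,290),(568,350),(550,410),(170,465),(495,488),(135,380)]
R=np.array([atz(T,(a/5+80,b/5+90),.19)[:2] for a,b in rp])
g=lambda v:np.hypot(R[:,0]-v[0],R[:,1]-v[1])-v[2]
r=least_squares(g,[.61,.235,.09]);print('ring',r.x,np.round(r.fun*1e3,1))
e=[R[12]-r.x[:2],R[13]-r.x[:2]]; a=[np.degrees(np.arctan2(v[1],v[0])) for v in e];print(a)
print('blue mark',atz(T,(166,228),.02),atz(S,(184,203),.02))
print('clamp',atz(T,(391.75,169.75),.093))
print('shb',atz(T,(353,167),.213),'shc',atz(T,(391,209),.213))
```

```text
or [0.59375465 0.32013144 0.168     ]
bl [0.69020261 0.27540057 0.168     ]
gr [0.67623263 0.17085638 0.168     ]
wh [0.52209421 0.24260247 0.168     ]
or [0.59349289 0.31304342 0.168     ]
bl [0.68855382 0.26889634 0.168     ]
gr [0.67635006 0.16686938 0.168     ]
wh [0.52113089 0.23876094 0.168     ]
[0.6110544  0.23185939] 100.97832888760755 [ 0.2  0.1 -0.4  0.1  0.6 -0.4 -0.4  0.3]
[0.61033181 0.22651985] 100.88420578534223 [-0.2  1.9  0.6  1.1 -0.3 -1.9 -0.1 -1.1]
knob [0.61268796 0.23160441 0.217     ] [0.60555327 0.21596145 0.217     ]
ring [0.61210215 0.23249571 0.09043979] [-1.2  1.   0.3  0.7 -0.3  0.1  0.4  0.3 -0.8  0.1 -1.  -0.5  1.1  1.5
 -1.7]
[np.float64(132.2882521492519), np.float64(-137.1851384798169)]
blue mark [0.47716653 0.2229355  0.02      ] [0.47120113 0.22619222 0.02      ]
clamp [ 0.6139709  -0.28536631  0.093     ]
shb [ 0.5912787  -0.17452522  0.213     ] shc [ 0.50962035 -0.24808516  0.213     ]
```

Both cameras agree to within a few mm. The axis is at about (0.611, 0.231), the orange bottle is at 101°, and the middle of the gap is near 179°, so the carousel needs about +78°. I'm going above the knob first.

```bash
python3 -m creep '[[1,-0.01,0.03,-0.03,0,0,0],[1,-0.028,0.08,-0.05,0,0,0],[1,-0.048,0.137,-0.06,0,0,0],[1,-0.068,0.194,-0.06,0,0,0],[1,-0.088,0.251,-0.06,0,0,0],[1,-0.108,0.308,-0.06,0,0,0],[1,-0.128,0.365,-0.06,0,0,0],[1,-0.148,0.422,-0.06,0,0,0],[1,-0.167,0.478,-0.06,0,0,0],[1,-0.183,0.5225,-0.05,0,0,0]]' 40; python3 -m creep '[[1,0,0,0,0,0,0],[1,0,0,0,0,0,0]]'
python3 - <<'E'
from h import *
o=observe();print(o['clock'],o['eef_pos'],o['orientation'],o['joint_positions'],o['force'])
im=save('wrist','w1.png');print(im['mount'],im['fx'],im['cx'],im['cy']);save('top','t1.png')
E
```

```text
clock: 2.9
eef_pos: [0.6128, 0.2296, 0.2816]
orientation: [3.141, -0.0, 1.288]
force: [0.3, 0.7, -0.7]
grip_width: 0.0856
clock: 3.15
eef_pos: [0.6107, 0.2314, 0.2813]
orientation: [-3.141, 0.0, 1.289]
force: [0.1, 0.0, -0.6]
grip_width: 0.0858
3.15 [0.61069691 0.23141479 0.28125811] [-3.14128082e+00  2.83948941e-05  1.28881477e+00] [ 2.44280141e-01  3.06747956e-01  1.14790385e+00  1.32985261e-04
  1.68722475e+00 -1.04451920e+00] [ 0.05997012  0.0467885  -0.5598486 ]
[[ 9.99999957e-01  1.26193095e-04  2.65555100e-04 -9.16767651e-04]
 [-1.97446887e-04  9.57470760e-01  2.88530250e-01 -7.44755584e-02]
 [-2.17850718e-04 -2.88530290e-01  9.57470743e-01 -1.43411397e-01]
 [ 0.00000000e+00  0.00000000e+00  0.00000000e+00  1.00000000e+00]] 297.3186396354542 258.56433110509187 186.65702485261616
```

View pics/w1.png

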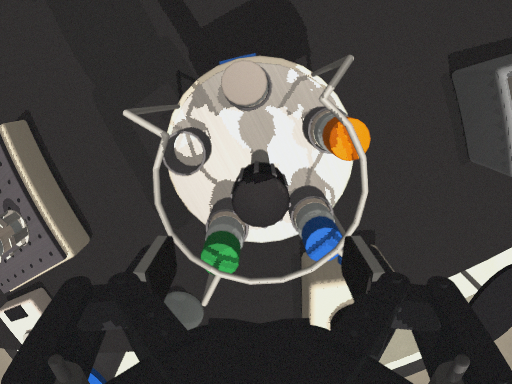

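```bash
cat >> h.py <<'E'
def wproj(im,X,o):
    R=Ro.from_euler('xyz',o['orientation']).as_matrix()
    M=np.array(im['mount']); p=R.T@(np.array(X)-o['eef_pos']); c=M[:3,:3].T@(p-M[:3,3])
    r=np.hypot(c[0],c[1]);th=np.arctan2(r,c[2]); return [im['cx']+im['fx']*th*c[0]/r, im['cy']+im['fy']*th*c[1]/r]
def wray(im,px,o,z):
    R=Ro.from_euler('xyz',o['orientation']).as_matrix(); M=np.array(im['mount'])
    u=np.array([(px[0]-im['cx'])/im['fx'],(px[1]-im['cy'])/im['fy']]);th=np.hypot(*u)
    d=np.array([*(u/th*np.sin(th)),np.cos(th)]); d=R@M[:3,:3]@d; p=R@M[:3,3]+o['eef_pos']
    return p+d*(z-p[2])/d[2]
E
python3 - <<'E'
from h import *
o=observe();im=get_image('wrist')
for n,X in [('knobtop',(.611,.2315,.217)),('bl',(.690,.272,.168)),('gr',(.676,.169,.168)),('or',(.5935,.3165,.168)),('wh',(.5215,.2405,.168))]: print(n,np.round(wproj(im,X,o),1))
for k in ['knob','carousel']:
  for s in spot_point('wrist',k)[:1]: print(k,s)
E
```

```text
knobtop [259.2 202.8]
bl [320.3 246.9]
gr [217.2 260.4]
or [344.9 141.1]
wh [240.1  84.5]
knob {'xy': [259.7, 192.8], 'score': 0.7}
carousel {'xy': [256.7, 153.3], 'score': 0.82}
```

The wrist picture has the knob at (261,202), white cap at (246,84), orange at (350,139), and the gap facing up in the image with the blue mark at (238,59). I'll refine the axis and gap from it.

Run:
```python
from h import *
from scipy.optimize import least_squares
o=observe();im=get_image('wrist')
print('knob',wray(im,(261,199),o,.217))
W=[wray(im,p,o,.168) for p in [(350,139),(323,239),(221,253),(245.5,84)]]
off=np.radians([0,-72,-144,72])
f=lambda v:np.concatenate([[v[0]+.09*np.cos(v[2]+q)-p[0],v[1]+.09*np.sin(v[2]+q)-p[1]] for q,p in zip(off,W)])
r=least_squares(f,[.61,.235,1.7]);print(r.x[:2],np.degrees(r.x[2]),np.round(r.fun*1e3,1))
for p in [(350,58),(126,112),(330,100),(165,132)]:
    X=wray(im,p,o,.19);d=X[:2]-[.611,.2305];print(p,X,np.hypot(*d),np.degrees(np.arctan2(d[1],d[0])))
X=wray(im,(238,58.5),o,.02);d=X[:2]-[.611,.2305];print(X,np.degrees(np.arctan2(d[1],d[0])))
```

```text
knob [0.60859301 0.2334998  0.217     ]
[0.60692494 0.23424644] 100.39049844756529 [-2.3  1.3  3.8  0.8  3.2 -3.3 -4.8  1.3]
(350, 58) [0.52380853 0.33206742 0.19      ] 0.13385923533114086 130.64473955995314
(126, 112) [0.51326283 0.14359092 0.19      ] 0.13078892415726517 -138.35611734058492
(330, 100) [0.55332642 0.30664803 0.19      ] 0.09552363455867269 127.1398392528599
(165, 132) [0.54070551 0.17158412 0.19      ] 0.09171911558236659 -140.03263560279993
[0.47666371 0.24114979 0.02      ] 175.46723875816187
```

```bash
python3 -m creep '[[1,0.001,0,0.03,0,0,0],[1,0.001,0,0.065,0,0,0],[1,0.001,0,0.09,0,0,0],[1,0.001,0,0.1,0,0,0],[1,0.001,0,0.1,0,0,0],[0,0.001,0,0.1,0,0,0],[0,0.001,0,0.1,0,0,0],[0,0.001,0,0.1,0,0,0],[0,0.001,0,0.1,0,0,0],[0,0.001,0,0.1,0,0,0]]' 35
python3 - <<'E'
from h import *
o=observe();print(o['eef_pos'],o['force'],o['moment'],o['grip_width'])
im=save('wrist','w2.png')
E
```

```text
clock: 4.7
eef_pos: [0.6115, 0.2326, 0.1823]
orientation: [3.14, -0.001, 1.289]
force: [-0.7, 2.3, 5.9]
grip_width: 0.0431
[0.61153514 0.23255481 0.18229337] [-0.65775164  2.28652855  5.91893962] [ 0.69076084 -0.0883411  -0.0202611 ] 0.04311331329261129
```

View pics/w2.png

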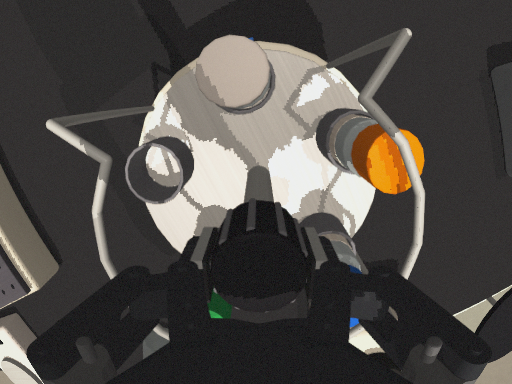

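The knob is held (43 mm between the fingers). I'm turning +76° about world z, which is −z for the tool.

```bash
python3 -m creep '[[0,0,0,0,0,0,-3],[0,0,0,0,0,0,-10],[0,0,0,0,0,0,-19],[0,0,0,0,0,0,-28],[0,0,0,0,0,0,-38],[0,0,0,0,0,0,-48],[0,0,0,0,0,0,-58],[0,0,0,0,0,0,-67],[0,0,0,0,0,0,-73],[0,0,0,0,0,0,-76]]'; python3 -m creep '[[0,0,0,0,0,0,0],[0,0,0,0,0,0,0],[0,0,0,0,0,0,0]]'
python3 - <<'E'
from h import *
o=observe();print(o['eef_pos'],o['force'],o['moment'],o['orientation'],o['joint_positions'])
im=save('wrist','w3.png');save('top','t3.png');save('side','s3.png')
E
```

```text
clock: 6.0
eef_pos: [0.6114, 0.2329, 0.1823]
orientation: [3.14, 0.0, 2.618]
force: [0.7, 5.4, 6.1]
grip_width: 0.0431
clock: 6.38
eef_pos: [0.6114, 0.2328, 0.1823]
orientation: [3.14, 0.0, 2.616]
force: [-1.0, 4.6, 6.8]
grip_width: 0.0431
[0.61136577 0.23284853 0.18229297] [-0.96261199  4.63120656  6.78943934] [0.96707644 0.43043775 0.05293647] [3.13980207e+00 4.08222903e-04 2.61581222e+00] [ 2.45742365e-01  3.33118124e-01  1.31148829e+00  1.00179616e-03
  1.49544520e+00 -2.37014486e+00]
```

View pics/t3.png

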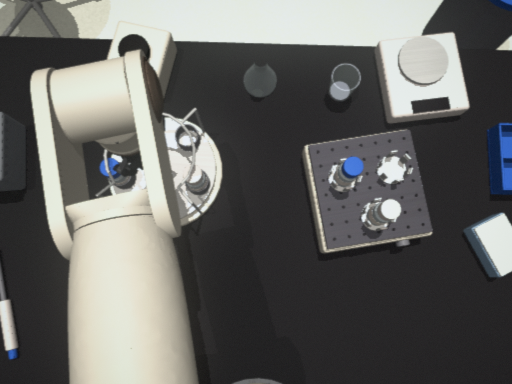

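View pics/w3.png

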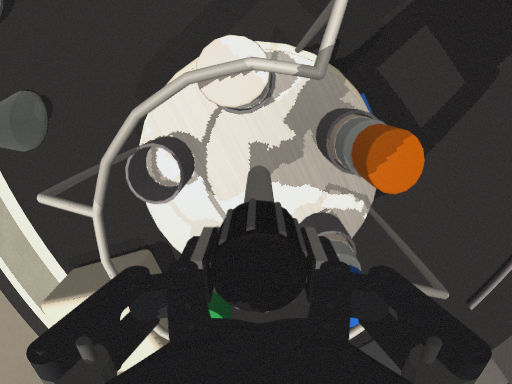

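View pics/s3.png

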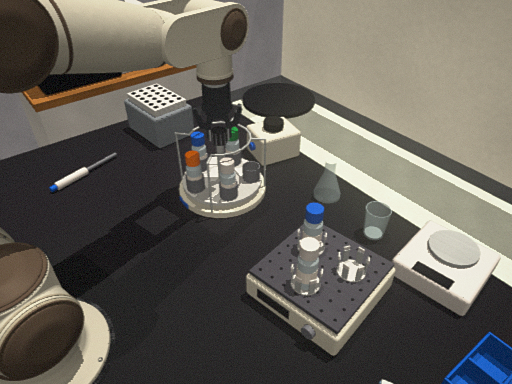

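The orange bottle stands in the gap. I'm releasing the knob, rising and re-measuring.

```bash
python3 -m creep '[[1,0,0,0,0,0,0],[1,0,0,0,0,0,0],[1,0,0,0,0,0,0],[1,0,0,0,0,0,0],[1,0,0,-0.02,0,0,0],[1,0,0,-0.06,0,0,0],[1,0,0,-0.1,0,0,0],[1,0,0,-0.1,0,0,0],[1,0,0,-0.1,0,0,0]]'
python3 - <<'E'
from h import *
o=observe();im=save('wrist','w4.png');print(o['eef_pos'],o['orientation'],o['grip_width'],o['force'])
cv2.imwrite('pics/w4z.png',cv2.resize(im['color'][60:300,130:400,::-1],None,fx=2.5,fy=2.5,interpolation=cv2.INTER_CUBIC))
for s in spot_point('wrist','bottle_orange')[:1]: print(s, wray(im,s['xy'],o,.048))
for s in spot_point('wrist','gap')[:1]: print(s, wray(im,s['xy'],o,.048))
E
```

```text
clock: 7.65
eef_pos: [0.6111, 0.2321, 0.2805]
orientation: [-3.141, -0.0, 2.615]
force: [0.5, -0.7, 0.6]
grip_width: 0.0849
[0.61106777 0.23208715 0.28054604] [-3.14091587e+00 -4.86173726e-04  2.61539448e+00] 0.08492567679463649 [ 0.52556939 -0.68905297  0.62469685]
{'xy': [319.3, 126.6], 'score': 0.76} [0.52231305 0.23548909 0.048     ]
```

View pics/w4z.png

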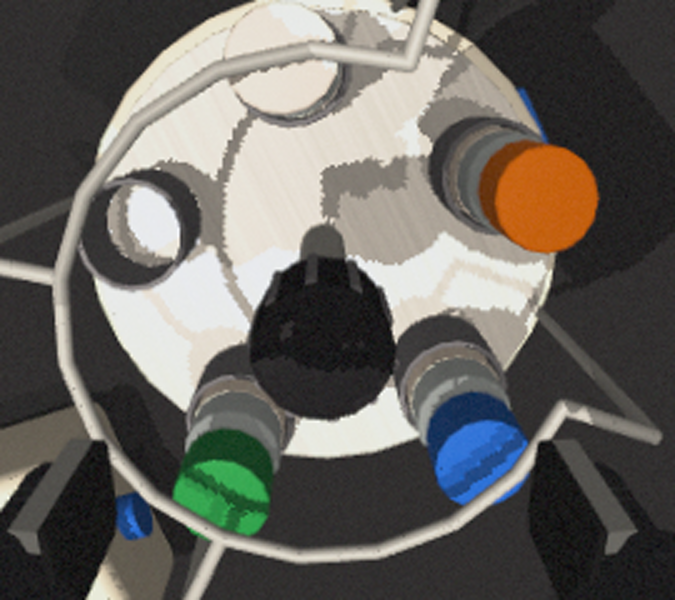

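Run:
```python
from h import *
o=observe();im=get_image('wrist')
z=lambda a,b:(a/2.5+130,b/2.5+60)
X=wray(im,z(545,196),o,.168);print('or',X)
c=np.array([.611,.232])
for p,h in [((412,62),.19),((565,405),.19),((532,115),.02),((545,196),.168)]:
    Y=wray(im,z(*p),o,h);d=Y[:2]-c;print(p,Y,np.hypot(*d),np.degrees(np.arctan2(d[1],d[0])))
R=Ro.from_euler('xyz',o['orientation']).as_matrix()
for T in [(X[0],X[1]),(.5212,.236)]:
    print('tool delta',R.T@(np.array([*T,.26])-o['eef_pos']))
```

```text
or [0.52004429 0.23569735 0.168     ]
(412, 62) [0.5423503  0.17161425 0.19      ] 0.09142876995546409 -138.6644455047455
(565, 405) [0.54962141 0.30060032 0.19      ] 0.09205072400148567 131.8198722485201
(532, 115) [0.47498097 0.2309079  0.02      ] 0.13602341854508998 -179.5399806723635
(545, 196) [0.52004429 0.23569735 0.168     ] 0.09103083095783865 177.6722063724127
tool delta [ 0.0803946  -0.04250848  0.02021336]
tool delta [ 0.07954718 -0.04166638  0.02021114]
```

The bottle is at about (0.521, 0.236), within a few mm of the gap's middle. I'm moving over it, then down with the jaws partly open.

```bash
python3 -m creep '[[0.8,0.02,-0.011,0,0,0,0],[0.8,0.05,-0.026,0,0,0,0],[0.8,0.07,-0.037,0,0,0,0],[0.8,0.08,-0.042,0,0,0,0],[0.8,0.08,-0.042,0.02,0,0,0],[0.8,0.08,-0.042,0.04,0,0,0],[0.8,0.08,-0.042,0.045,0,0,0],[0.8,0.08,-0.042,0.045,0,0,0]]'
python3 - <<'E'
from h import *
o=observe();im=save('wrist','w5.png');print(o['eef_pos'],o['orientation'],o['grip_width'],o['force'])
print(wproj(im,(.521,.2357,.168),o))
E
```

```text
clock: 8.85
eef_pos: [0.5211, 0.236, 0.2363]
orientation: [-3.141, -0.0, 2.615]
force: [0.2, -0.3, -0.2]
grip_width: 0.0684
[0.52112973 0.23598154 0.23633843] [-3.14123809e+00 -1.83523411e-04  2.61529784e+00] 0.06844363320665917 [ 0.20202244 -0.27052741 -0.18593329]
[np.float64(257.4802652580827), np.float64(199.94322036043408)]
```

View pics/w5.png

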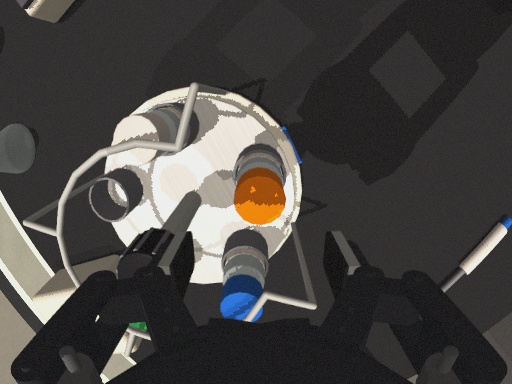

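The orange cap is centred between the jaws at (260,197), as predicted. The left finger clears the knob and both clear the wire. Now descending and gripping.

```bash
python3 -m creep '[[0.8,0,0,0.03,0,0,0],[0.8,0,0,0.06,0,0,0],[0.8,0,0,0.085,0,0,0],[0.8,0,0,0.098,0,0,0],[0.8,0,0,0.098,0,0,0],[0,0,0,0.098,0,0,0],[0,0,0,0.098,0,0,0],[0,0,0,0.098,0,0,0],[0,0,0,0.098,0,0,0],[0,0,0,0.098,0,0,0]]' 35
python3 - <<'E'
from h import *
o=observe();im=save('wrist','w6.png');print(o['eef_pos'],o['orientation'],o['grip_width'],o['force'],o['moment'])
E
```

```text
clock: 10.15
eef_pos: [0.5214, 0.2362, 0.1396]
orientation: [3.14, 0.001, 2.615]
force: [-0.8, 0.1, 6.3]
grip_width: 0.0394
[0.52139135 0.23619635 0.13958249] [3.14022583e+00 1.35603888e-03 2.61543672e+00] 0.03937532890103794 [-0.81096195  0.1484501   6.27410748] [-0.08024854  0.15570465 -0.04190801]
```

View pics/w6.png

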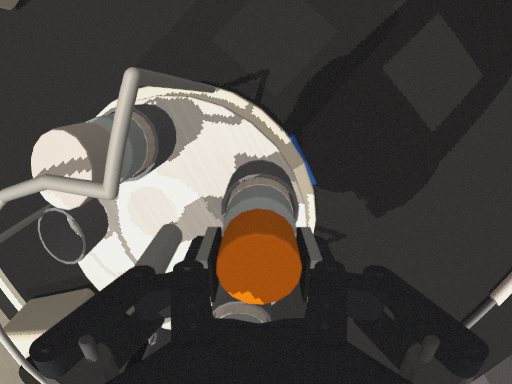

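Gripped at 39 mm. Lifting straight up.

```bash
python3 -m creep '[[0,0,0,-0.008,0,0,0],[0,0,0,-0.025,0,0,0],[0,0,0,-0.05,0,0,0],[0,0,0,-0.08,0,0,0],[0,0,0,-0.11,0,0,0],[0,0,0,-0.14,0,0,0],[0,0,0,-0.17,0,0,0],[0,0,0,-0.2,0,0,0],[0,0,0,-0.215,0,0,0],[0,0,0,-0.215,0,0,0]]' 45
python3 - <<'E'
from h import *
o=observe();im=save('wrist','w7.png');save('side','s7.png');print(o['eef_pos'],o['orientation'],o['grip_width'],o['force'],o['moment'])
R=Ro.from_euler('xyz',o['orientation']).as_matrix()
print(R.T@(np.array([.614,-.285,o['eef_pos'][2]])-o['eef_pos']))
E
```

```text
clock: 11.45
eef_pos: [0.521, 0.2361, 0.3541]
orientation: [3.141, 0.001, 2.615]
force: [-0.1, -0.3, -2.6]
grip_width: 0.0386
[0.52104851 0.23608252 0.35412364] [3.14062194e+00 1.01370293e-03 2.61546773e+00] 0.03858024680901596 [-0.06039104 -0.33004938 -2.56858596] [ 0.000791   -0.00532416 -0.04291457]
[-3.42060914e-01 -4.03932297e-01 -4.53526428e-05]
```

View pics/w7.png

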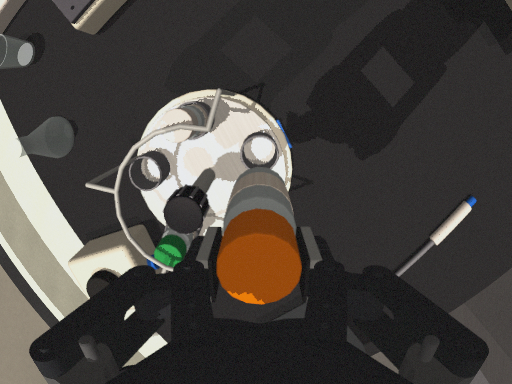

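View pics/s7.png

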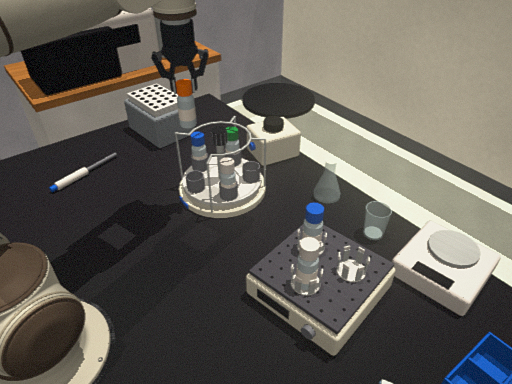

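The bottle is out and carried with its foot at about 0.263 m. The side view shows the other carousel bottles standing. I'm now crossing to the shaker above its bottles, turning the tool 90° so the jaws open away from the neighbours.

```bash
python3 -m creep '[[0,-0.007,-0.008,0,0,0,0],[0,-0.027,-0.032,0,0,0,4],[0,-0.055,-0.065,0,0,0,11],[0,-0.085,-0.1,0,0,0,19],[0,-0.115,-0.136,0,0,0,28],[0,-0.146,-0.172,0,0,0,37],[0,-0.177,-0.209,0,0,0,46],[0,-0.208,-0.246,0,0,0,55],[0,-0.239,-0.282,0,0,0,64],[0,-0.268,-0.316,0,0,0,73]]'
python3 - <<'E'
from h import *
o=observe();print(o['eef_pos'],o['orientation'],o['grip_width'])
R=Ro.from_euler('xyz',o['orientation']).as_matrix()
print(R.T@(np.array([.614,-.285,o['eef_pos'][2]])-o['eef_pos']))
E
```

```text
clock: 12.8
eef_pos: [0.5936, -0.1741, 0.3525]
orientation: [-3.14, 0.0, 1.336]
force: [0.4, -0.1, -2.5]
grip_width: 0.0388
[ 0.5936143  -0.1741206   0.35253532] [-3.14048481e+00  2.06786936e-05  1.33559212e+00] 0.038771061825733186
[-1.03075817e-01  4.56638963e-02 -4.84571065e-05]
```

```bash
python3 -m creep '[[0,-0.02,0.009,0,0,0,5],[0,-0.045,0.02,0,0,0,10],[0,-0.07,0.031,0,0,0,14],[0,-0.09,0.04,0,0,0,17],[0,-0.1,0.045,0,0,0,17],[0,-0.103,0.046,0,0,0,17],[0,-0.103,0.046,0,0,0,17],[0,-0.103,0.046,0,0,0,17]]'
python3 - <<'E'
from h import *
o=observe();w=save('wrist','w8.png');print(o['eef_pos'],o['orientation'],o['grip_width'])
s=save('side','s8.png');t=save('top','t8.png')
cv2.imwrite('pics/w8z.png',cv2.resize(w['color'][80:330,120:400,::-1],None,fx=2.4,fy=2.4,interpolation=cv2.INTER_CUBIC))
print(wproj(w,(.614,-.285,.093),o))
for n,im in (('wrist',w),('side',s)):
  for k in ['clamp_free','bottle_orange']:
    for q in spot_point(n,k)[:2]: print(n,k,q)
E
```

```text
clock: 13.8
eef_pos: [0.6153, -0.2819, 0.3537]
orientation: [3.141, 0.0, 1.046]
force: [-0.3, 0.9, -2.6]
grip_width: 0.0386
[ 0.61530316 -0.28190695  0.35365366] [3.14123922e+00 8.03895851e-06 1.04566919e+00] 0.03857407721174512
[np.float64(256.88370800744474), np.float64(153.90134115779134)]
wrist clamp_free {'xy': [255.9, 157.9], 'score': 0.67}
wrist bottle_orange {'xy': [258.2, 190.2], 'score': 0.64}
side clamp_free {'xy': [352.0, 271.8], 'score': 0.72}
side bottle_orange {'xy': [362.6, 211.5], 'score': 0.67}
```

View pics/w8.png

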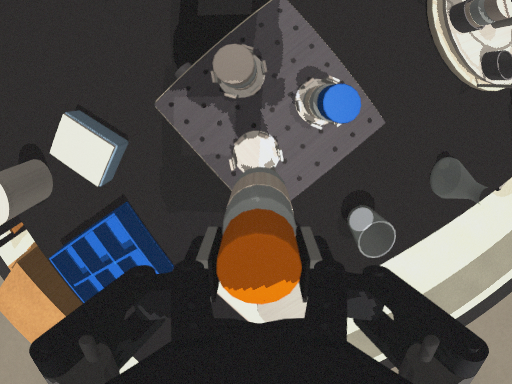

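View pics/s8.png

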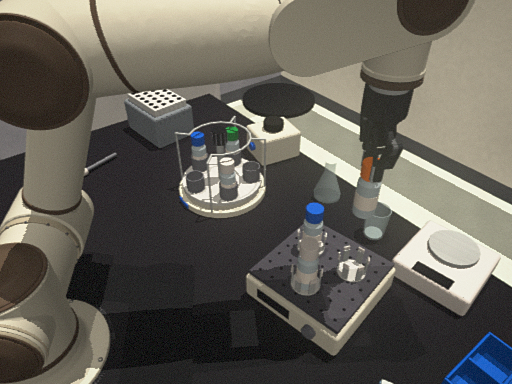

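View pics/t8.png

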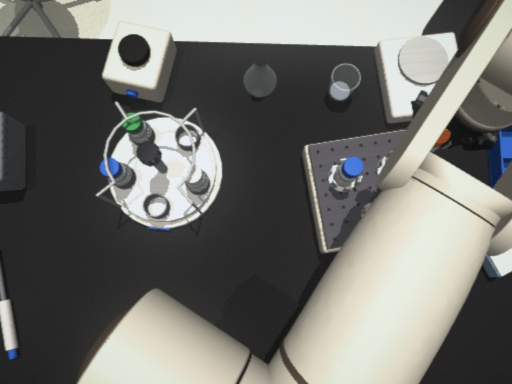

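Run:
```python
from h import *
o=observe();w=get_image('wrist');s=get_image('side')
for q in spot_point('side','clamp_free')[:1]: print(atz(s,q['xy'],.09))
for q in spot_point('wrist','clamp_free')[:1]: print(wray(w,q['xy'],o,.09))
cv2.imwrite('pics/w8c.png',cv2.resize(w['color'][30:200,190:370,::-1],None,fx=3.5,fy=3.5,interpolation=cv2.INTER_CUBIC))
cv2.imwrite('pics/s8c.png',cv2.resize(s['color'][190:300,280:400,::-1],None,fx=5,fy=5,interpolation=cv2.INTER_CUBIC))
```

```text
[ 0.62101071 -0.28876119  0.09      ]
[ 0.61824977 -0.28621962  0.09      ]
```

View pics/w8c.png

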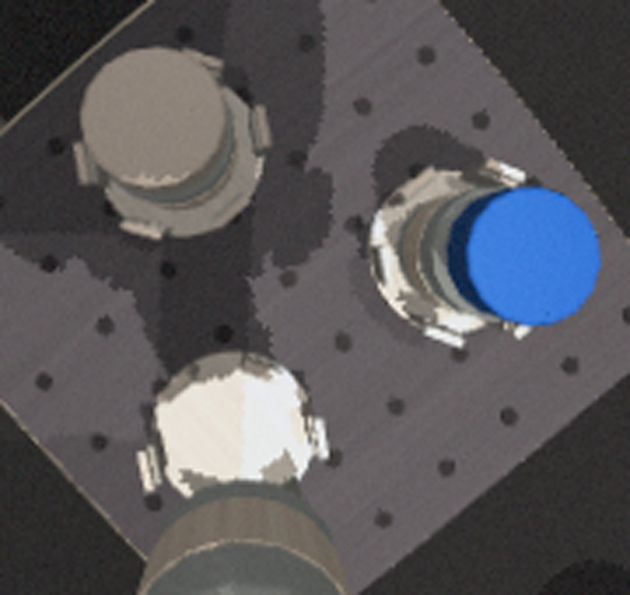

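View pics/s8c.png

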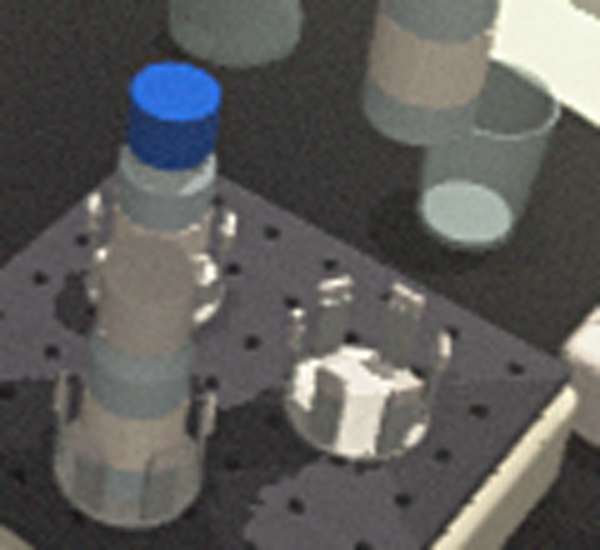

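Run:
```python
from h import *
o=observe();w=get_image('wrist');s=get_image('side')
z=lambda a,b:(a/3.5+190,b/3.5+30)
c=wray(w,z(153,117),o,.213);b=wray(w,z(533,256),o,.213);print('c',c,'b',b,np.linalg.norm(b-c))
d=(b-c)[:2];m=(b+c)[:2]/2;print('third',m+.0961*np.array([d[1],-d[0]])/np.hypot(*d))
print('prong mid',(wray(w,z(148,470),o,.136)+wray(w,z(317,438),o,.136))/2, np.linalg.norm(wray(w,z(148,470),o,.136)-wray(w,z(317,438),o,.136)))
# base disc outline radius from projected model
for X in [(.614,-.285),(.617,-.2855)]:
  print(X)
  for r,h in((.028,.138),(.030,.093)):
    P=np.array([wproj(w,(X[0]+r*np.cos(a),X[1]+r*np.sin(a),h),o) for a in np.linspace(0,2*np.pi,60)])
    P=(P-[190,30])*3.5; print(h,'left',P[:,0].min(),'right',P[:,0].max(),'top',P[:,1].min())
# side caps
sz=lambda a,b:(a/5+280,b/5+190)
print('side b',atz(s,sz(175,90),.213),'clampbase',atz(s,sz(360,400),.093))
# overlay
im=w['color'][:,:,::-1].copy()
for X,col in [((.614,-.285),(0,0,255)),((.618,-.286),(0,255,0))]:
  for r,h in((.028,.138),(.030,.093)):
    P=np.array([wproj(w,(X[0]+r*np.cos(a),X[1]+r*np.sin(a),h),o) for a in np.linspace(0,2*np.pi,60)])
    cc=im if h==.093 else im
    cv2.polylines(im,[np.round(P*16).astype(int)],True,col,1,shift=4)
cv2.imwrite('pics/ov.png',cv2.resize(im[100:190,210:310],None,fx=7,fy=7,interpolation=cv2.INTER_NEAREST)[:600])
```

```text
c [ 0.50864709 -0.24878536  0.213     ] b [ 0.59225523 -0.17686723  0.213     ] 0.1102838953350022
third [ 0.61311971 -0.28568137]
prong mid [ 0.61306314 -0.28568205  0.136     ] 0.06097697439634723
(0.614, -0.285)
0.138 left 155.65845941673433 right 314.64612948356563 top 377.4187467330568
0.093 left 159.57025228397592 right 311.71675640107173 top 357.5793681187105
(0.617, -0.2855)
0.138 left 158.84130049835204 right 317.5449351147593 top 385.5272532561329
0.093 left 162.40051864259993 right 314.3194035310581 top 364.8186886141101
side b [ 0.59284053 -0.17762755  0.213     ] clampbase [ 0.61536658 -0.28764126  0.093     ]
```

View pics/ov.png

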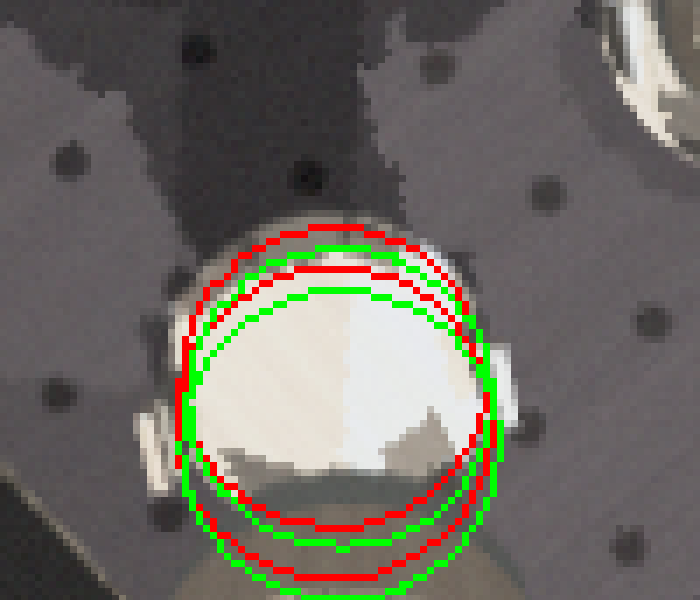

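Three independent estimates put the clamp centre at (0.6133, -0.2855). Next I'm checking the bottle's offset in the grip.

Run:
```python
from h import *
o=observe();w=get_image('wrist')
im=w['color'][:,:,::-1].copy()
e=o['eef_pos']
for r,dz,col in((.020,.0284,(255,0,0)),(.022,.0284-.12,(0,255,0)),(.022,.0284-.042,(255,255,0))):
    P=np.array([wproj(w,(e[0]+r*np.cos(a),e[1]+r*np.sin(a),e[2]+dz),o) for a in np.linspace(0,2*np.pi,60)])
    cv2.polylines(im,[np.round(P*16).astype(int)],True,col,1,shift=4)
cv2.imwrite('pics/ov2.png',cv2.resize(im[150:320,190:330],None,fx=3.5,fy=3.5,interpolation=cv2.INTER_NEAREST)[:600])
R=Ro.from_euler('xyz',o['orientation']).as_matrix()
print(R.T@(np.array([.6133,-.2855,e[2]])-e))
```

```text
[-3.53552647e-03 -3.02493575e-04  2.60281825e-07]
```

View pics/ov2.png

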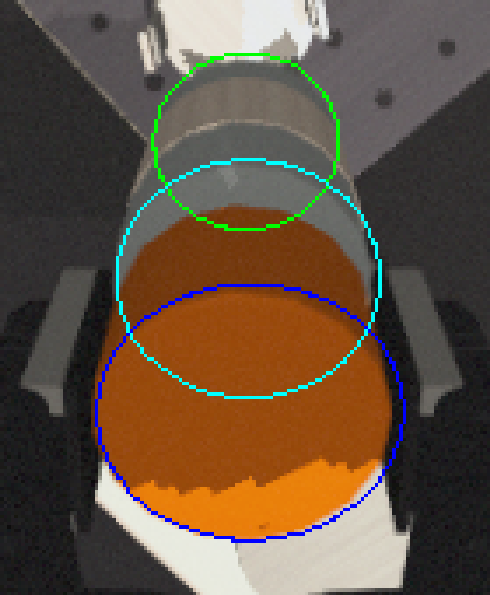

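The bottle is aligned with the tool to about 1 mm and hangs upright. Now shifting 3.5 mm and lowering to just above the prongs.

```bash
python3 -m creep '[[0,-0.003,0,0,0,0,0],[0,-0.003,0,0.015,0,0,0],[0,-0.003,0,0.04,0,0,0],[0,-0.003,0,0.07,0,0,0],[0,-0.003,0,0.09,0,0,0],[0,-0.003,0,0.1,0,0,0],[0,-0.003,0,0.105,0,0,0],[0,-0.003,0,0.105,0,0,0]]'
python3 - <<'E'
from h import *
o=observe();w=save('wrist','w9.png');s=get_image('side');print(o['eef_pos'],o['force'],o['grip_width'])
cv2.imwrite('pics/s9c.png',cv2.resize(s['color'][170:300,280:410,::-1],None,fx=4.5,fy=4.5,interpolation=cv2.INTER_CUBIC))
E
```

```text
clock: 15.5
eef_pos: [0.6139, -0.2852, 0.2485]
orientation: [3.141, 0.0, 1.045]
force: [0.5, -0.3, -2.2]
grip_width: 0.0383
[ 0.61386139 -0.28523217  0.24851868] [ 0.53924329 -0.34639848 -2.21667247] 0.038338134677501065
```

View pics/s9c.png

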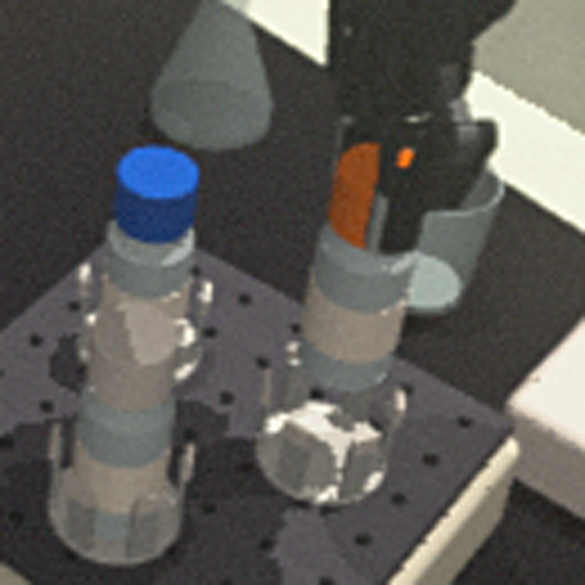

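View pics/w9.png

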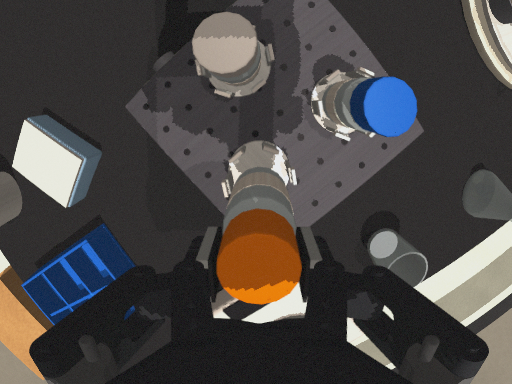

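The bottle foot is centred over the prongs. Lowering in small steps.

```bash
python3 -m creep '[[0,0,0,0.01,0,0,0],[0,0,0,0.02,0,0,0],[0,0,0,0.03,0,0,0],[0,0,0,0.04,0,0,0],[0,0,0,0.048,0,0,0],[0,0,0,0.054,0,0,0],[0,0,0,0.058,0,0,0],[0,0,0,0.06,0,0,0],[0,0,0,0.06,0,0,0]]'
```

```text
clock: 16.73
eef_pos: [0.6139, -0.2852, 0.1884]
orientation: [3.142, 0.0, 1.045]
force: [-0.0, 0.0, -0.9]
grip_width: 0.0388
```

```bash
python3 -m creep '[[0,0,0,0.001,0,0,0],[0,0,0,0.001,0,0,0],[0,0,0,0.002,0,0,0],[0,0,0,0.002,0,0,0]]'
```

```text
clock: 17.23
eef_pos: [0.6138, -0.2852, 0.1863]
orientation: [-3.142, 0.0, 1.045]
force: [0.2, 0.3, -1.8]
grip_width: 0.0388
```

```bash
python3 -m creep '[[0,0,0,0.001,0,0,0],[0,0,0,0.001,0,0,0],[0,0,0,0.001,0,0,0]]';python3 -m creep '[[0,0,0,0.001,0,0,0],[0,0,0,0.001,0,0,0],[0,0,0,0.001,0,0,0]]'
python3 - <<'E'
from h import *
w=save('wrist','w10.png');s=get_image('side');print(observe()['force'])
cv2.imwrite('pics/s10c.png',cv2.resize(s['color'][170:300,280:410,::-1],None,fx=4.5,fy=4.5,interpolation=cv2.INTER_CUBIC))
E
```

```text
clock: 17.6
eef_pos: [0.6138, -0.2852, 0.1853]
orientation: [-3.142, 0.0, 1.045]
force: [-0.5, 0.2, -0.8]
grip_width: 0.0386
clock: 17.98
eef_pos: [0.6139, -0.2852, 0.1847]
orientation: [3.141, 0.0, 1.045]
force: [-0.3, 0.2, 4.8]
grip_width: 0.0386
[-0.08429634  0.43974785  4.80893708]
```

View pics/s10c.png

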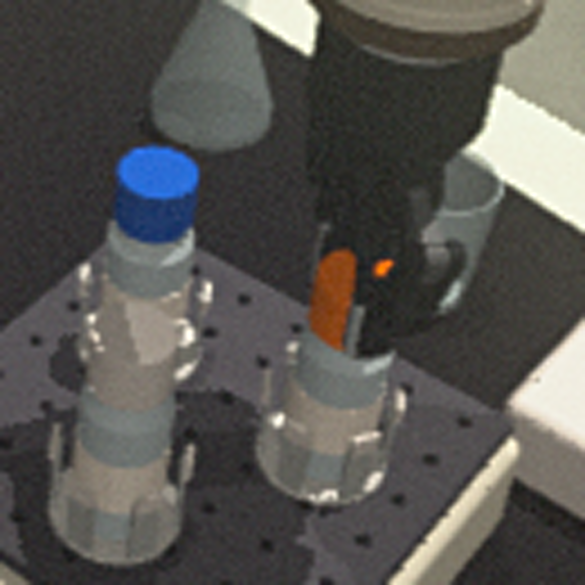

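The foot has reached the clamp base: force went from −2.3 to +4.8 N at the expected height, and the view shows it seated. I'm opening partly and retreating straight up.

```bash
python3 -m creep '[[0.6,0,0,0,0,0,0],[0.75,0,0,0,0,0,0],[0.85,0,0,0,0,0,0],[0.85,0,0,0,0,0,0],[0.85,0,0,-0.01,0,0,0],[0.85,0,0,-0.035,0,0,0],[0.85,0,0,-0.07,0,0,0],[0.85,0,0,-0.11,0,0,0],[0.85,0,0,-0.13,0,0,0],[0.85,0,0,-0.13,0,0,0]]'
python3 - <<'E'
from h import *
o=observe();w=save('wrist','w11.png');s=save('side','s11.png');print(o['force'])
E
```

```text
clock: 19.32
eef_pos: [0.6141, -0.2853, 0.3166]
orientation: [3.138, 0.0, 1.045]
force: [-0.0, -0.1, -0.4]
grip_width: 0.0727
[-0.02640583 -0.10957858 -0.36977295]
```

View pics/s11.png

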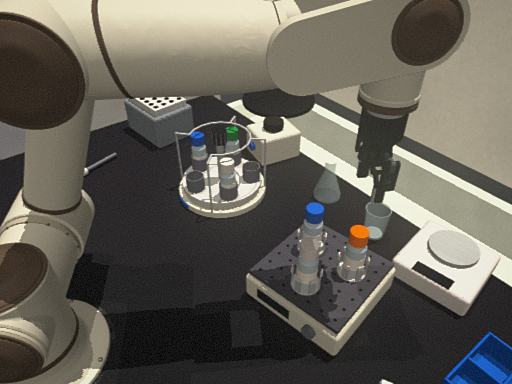

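View pics/w11.png

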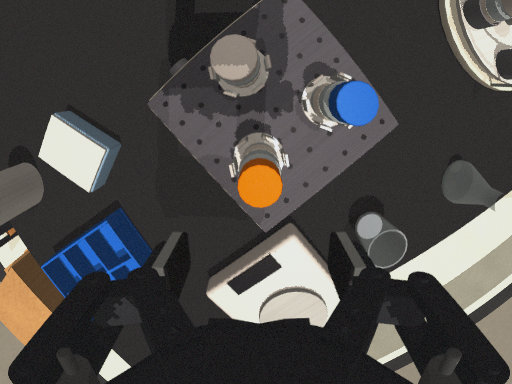

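The orange bottle stands upright in its clamp (cap at (260,184) in the wrist view, (359,236) in the side view). All the others are in place and the gripper is clear. One numeric check, then I hand in.

```bash
python3 - <<'E'
from h import *
o=observe();w=get_image('wrist')
z=.213
print(wray(w,(260.3,183.5),o,z),'b',wray(w,(354,103.5),o,z),'c',wray(w,(235,57),o,z))
E
python3 -m creep '[[0.85,0,0,0,0,0,0],[0.85,0,0,0,0,0,0]]'; python3 -c "
from bench import hand_in;print(hand_in())"
```

```text
[ 0.61092868 -0.28300702  0.213     ] b [ 0.58982061 -0.17989789  0.213     ] c [ 0.50872684 -0.24735058  0.213     ]
clock: 19.73
eef_pos: [0.6137, -0.2852, 0.3138]
orientation: [-3.141, 0.0, 1.045]
force: [-0.2, 0.7, 0.2]
grip_width: 0.0726
the job is handed in; nothing more can be done
None
```

I moved the orange-capped bottle from the carousel into the empty clamp on the shaker, let go of it, and handed the job in at about 20 s. No verdict was reported.

- **Turn:** I gripped the knob and turned it 76° to bring the bottle into the gap. The wrist camera put the bottle at 177.7° round the axis. My gap estimates ranged from 176° to 180°, so it stood within about 4 mm of the middle.
- **Lift and set down:** I lifted the bottle straight up, carried it over the shaker bottles and lowered it while still held. It touched the clamp base at the expected height (wrist force went from about −2 to +5 N). I then opened the fingers and backed straight up.
- **Last checks:**
  - The orange cap measured about 3 mm from the clamp centre, and the bottle looked upright.
  - The two shaker bottles measured within about 4 mm of where the same camera put them before. That matches the spread I saw between measurements.
  - The carousel bottles all stood in their pockets in the side view.
  - The wrist force was near zero, so the gripper was touching nothing.
- **Disagreements:** The side camera read y up to 6 mm lower than the top camera. The trained networks' positions differed from my own measurements by about 3–14 mm. I relied on where my own top and wrist camera measurements agreed.

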